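# Take a pile of trimmer parts apart into the kit nests

### The arm

A 7-joint arm with a two-finger parallel gripper is mounted at the origin on the work surface. World frame = base frame: x ahead of the robot, y to its left, z up, the work surface at z = 0. Lengths are in m, angles in rad, forces in N, time in s.
With the tool pointing down it reaches from about 0.4 to 0.875 m from the base axis. Payload 6.5 kg.
Tool frame: the origin (TCP) lies between the finger pads; the fingertips stand robot.nose_length ahead of it and the grasp point (between the pads) lies 3 mm ahead of it (robot.nose_length is the distance from the TCP to the fingertips, in m); y points along the fingers, x is the direction in which the jaws open and shut, and the axes are right-handed (so a half turn about y gives the same grasp; the last joint's range is limited). The gripper opens to 88 mm and grips with 3 to 60 N. Pads are 18 mm wide; open, the fingers measure 123 mm over their backs; the gripper's body (75 mm by 187 mm) begins 45 mm behind the grasp point.
Start: joints at [-1.217, 0.536, -0.004, 1.538, 0.003, 1.067, -0.071], TCP at [0.265, 0.594, 0.261] pointing down, gripper open.
Joint ranges: [-2.7, 2.7], [-0.37, 2.16], [-1.27, 1.26], [0.24, 2.4], [-1.31, 4.45], [0.19, 1.91], [-2.76, 2.76]. Speed limits (rad/s): [2.39, 2.39, 3.14, 3.14, 3.14, 3.14, 3.14].

### API

Orientations are given as a unit quaternion [x, y, z, w].
In Python, from bench import robot, viewer gives the robot as it stands. The module is installed in compiled form; this text tells all that it offers.
- The arm moves only by the tool jog_arm, never from a script. Its arguments are lists of equal length, an entry for each row: "claw": the gripper command: -1 is fully open, 1 is shut, values between are in proportion; "delta_pos": the shift along the tool's x, y, z in m, a list of three; "twist": the turn, a rotation vector about the tool's x, y, z in rad, a list of three. A call has exactly 10 rows; each row shifts and turns the commanded pose from where the row before left it, along the tool's axes as they then stand; what a row does not reach is not made up. A row lasts 1/10 s, in which the tool goes at most 50 mm and 8.59 degrees, less where a joint would pass 70% of its speed; a pose out of reach is approached as far as the arm can. A call with a gripper value outside its range is refused whole. The fingers move at their own pace and stop on an object; "grip_force" is the grip in N (left out, the last holds). Time passes only in rows, so rows that do not move let the fingers close, or fill a call up. It gives the time, the measured TCP pose, the force and the opening at its end, in the units of the state.
- robot.read_state(): the state, without advancing time (a new reading comes with each control period).
- viewer.snapshot(name): name is "side" or "top"; returns a dict with "img" (480x640x3 uint8, red, green, blue), "range_z" (480x640 float32, m along the optical axis (not along the pixel's ray), 0 where there is no reading), "K" (3x3 intrinsics, pixels), "cam_to_world" (4x4, takes a point from camera to world coordinates). Camera axes: x right, y up, looking along -z (the intrinsics and any distortion apply to the point x, -y, -z); pixel columns grow to the right and rows downward; lengths in m; the calibration is good to about 2 mm. A picture is of the moment at which its call begins.
- robot.hand_in(): hands the job in, once; it reports no verdict.
The state is a dict: "clock": time; "joint_pos": joint angles; "qd": joint speeds; "joint_torque": joint torques, N m; "eef_pos": TCP position; "ee_rot": TCP orientation; "force": force on the tool from outside, world axes, zero at the start; "moment": the same for the moment, N m; "grip_width": finger opening in m.
Only numpy, scipy, OpenCV 4.12 (cv2) and the standard library are available. Lean on these libraries where they do the work, as an engineer would, in place of code of your own. Each camera call takes 0.05 s, during which the arm holds its last target. There are 200 camera calls.

### The job

Take the pile of hair trimmer parts apart from the top down and lay each part in the nest of its own colour: the steel blade head in the grey nest, the orange battery pack in the orange one, the blue front cover in the blue one and the black rear shell in the black one. Each part must end lying right way up and flat on the nest's floor inside the rim, lengthwise in it (either end first). Set the parts down rather than drop them, let go of them all, and leave the screw bin and the finished trimmer where they are.

Things in the scene. Friction and masses are not known exactly. Their poses are not given: they have to be found in the camera images.
- rear_shell: Black rear shell of a hair trimmer, a solid block with stepped ends, 140 long x 56 wide x 26 mm high, 0.11 to 0.23 kg, flat top; lies loose on the bench at the bottom of the pile, its length within 0.3 rad of world x. Origin at the centre of its underside, x along its length, z up.
- front_cover: Blue front cover, a solid block with stepped ends, 112 long x 50 wide x 22 mm high, 0.05 to 0.1 kg, flat top; lies loose along the rear shell, on top of it, so that the black ends stick out. Origin at the centre of its underside, x along its length, z up.
- battery_pack: Orange battery pack, two cells side by side, solid 76 long x 40 wide x 20 mm high, 0.04 to 0.09 kg; lies loose along the front cover, on top of it. Origin at the centre of its underside, x along its length, z up.
- blade_head: Steel blade head on a grey base, solid 46 long x 36 wide x 20 mm high, teeth at its +x end, 0.035 to 0.07 kg; lies loose on the battery pack at the top of the pile (pile 88 mm high). Origin at the centre of its underside, x along its length, z up.
- black_nest: Black shallow plastic kit nest fixed to the bench, its long side within 0.3 rad of world x, 170 x 86 mm outside, 160 x 76 mm inside, for the rear shell. The largest nest. Flat floor 3 mm above the bench, rim 5 mm wide and 4 mm higher than the floor (7 mm above the bench). Origin at its centre on the bench, x along its length, z up.
- blue_nest: Blue shallow plastic kit nest fixed to the bench, its long side within 0.3 rad of world x, 142 x 80 mm outside, 132 x 70 mm inside, for the front cover. Flat floor 3 mm above the bench, rim 5 mm wide and 4 mm higher than the floor (7 mm above the bench). Origin at its centre on the bench, x along its length, z up.
- orange_nest: Orange shallow plastic kit nest fixed to the bench, its long side within 0.3 rad of world x, 106 x 70 mm outside, 96 x 60 mm inside, for the battery pack. Flat floor 3 mm above the bench, rim 5 mm wide and 4 mm higher than the floor (7 mm above the bench). Origin at its centre on the bench, x along its length, z up.
- grey_nest: Grey shallow plastic kit nest fixed to the bench, its long side within 0.3 rad of world x, 76 x 66 mm outside, 66 x 56 mm inside, for the blade head. The smallest nest. Flat floor 3 mm above the bench, rim 5 mm wide and 4 mm higher than the floor (7 mm above the bench). Origin at its centre on the bench, x along its length, z up.
- screw_bin: Bystander: white open bin of screws, 90 x 60 x 32 mm high, 0.35 kg, loose in the row among the nests. Origin at the centre of its underside.
- finished_trimmer: Bystander: finished blue and black trimmer lying across the far side of the work, about 140 x 42 x 30 mm high, 0.22 kg, loose. Origin at the centre of its underside, x along its length.
Things that resemble listed ones, but are neither listed nor needed, are in the scene too. What is shaped like the front_cover but green is not meant.

How it is judged:
By the outcome, as a careful person would: the job done as asked, in the order asked, and still so for the second after the job is handed in, with the robot touching nothing.
It also fails if it takes over 141 s, if anything falls off the work surface, if the arm or the gripper's body presses on something with over 40 N, if the wrist force passes 120 N, or if a joint passes its speed limit or range.

## Working session

There is one attempt and no reset: what is moved stays moved. The work goes in short steps, Python scripts to look and compute and a tool call to move; the robot and the scene stay as the last step left them, time stands still between calls to the robot, and variables do not carry over. Pictures are saved under pics/ and viewed, about 12 in all and at most 16, crops included, and the job is handed in when it is done.

Besides the shell and the picture viewer there is one more tool, called after ">>>" in YAML: its name, and indented under it one key for each argument. jog_arm: Moves the arm, as the interface text tells. Its arguments: {"type":"object","properties":{"claw":{"type":"array"},"delta_pos":{"type":"array"},"twist":{"type":"array"},"grip_force":{"type":"number"}},"required":["claw","delta_pos","twist"]}

```bash
mkdir -p pics; python3 - <<'E'
from bench import robot, viewer
import cv2,numpy as np
print(robot.read_state(), robot.nose_length)
for n in("top","side"):
    s=viewer.snapshot(n); cv2.imwrite(f"pics/{n}0.png",s["img"][:,:,::-1]); print(n,s["K"],s["cam_to_world"])
    np.savez(f"{n}0.npz",**s)
    print([k for k in s])
E
```

```text
{'clock': 0.0, 'joint_pos': array([-1.21719789,  0.5371624 , -0.00444982,  1.53887297,  0.00258511,
        1.06727851, -0.07123355]), 'qd': array([ 2.91735418e-03,  3.04335780e-05, -1.21670292e-03,  2.08447044e-03,
       -1.22465914e-03, -2.90295231e-04, -2.33775088e-03]), 'joint_torque': array([-6.44675420e-04, -5.70967805e+01,  9.90325324e-01, -2.51600862e+01,
       -5.63141517e-02,  1.79721887e-02,  1.54870177e-04]), 'eef_pos': array([0.26469317, 0.59303381, 0.25984143]), 'ee_rot': array([ 0.59355984,  0.38437008, -0.38534443, -0.59283727]), 'force': array([ 0.6323581 ,  0.19967466, -0.16915348]), 'moment': array([-0.04760527,  0.01676337,  0.04625766]), 'grip_width': 0.0879394109011709} 0.022
top [[477.75303629   0.         323.20610572]
 [  0.         477.75303629 236.93428832]
 [  0.           0.           1.        ]] [[ 0.02093781  0.99302579 -0.11602325  0.47854106]
 [-0.99978009  0.02093273 -0.00126231  0.01454424]
 [ 0.00117517  0.11602417  0.9932457   0.99438869]
 [ 0.          0.          0.          1.        ]]
['img', 'range_z', 'K', 'cam_to_world']
side [[451.55312308   0.         319.89394431]
 [  0.         451.55312308 242.36866263]
 [  0.           0.           1.        ]] [[ 0.9581098   0.20711558 -0.19780989  0.39574014]
 [-0.28630217  0.67447666 -0.68052355 -0.61792498]
 [-0.00752888  0.70864968  0.70552033  0.70151779]
 [ 0.          0.          0.          1.        ]]
['img', 'range_z', 'K', 'cam_to_world']
```

View images.

View pics/top0.png

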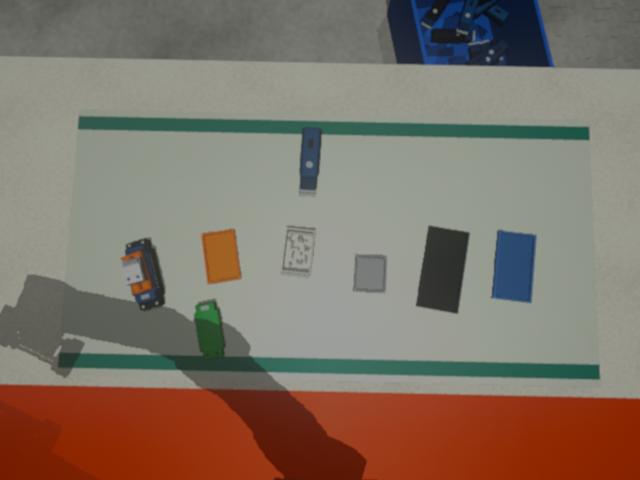

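View pics/side0.png

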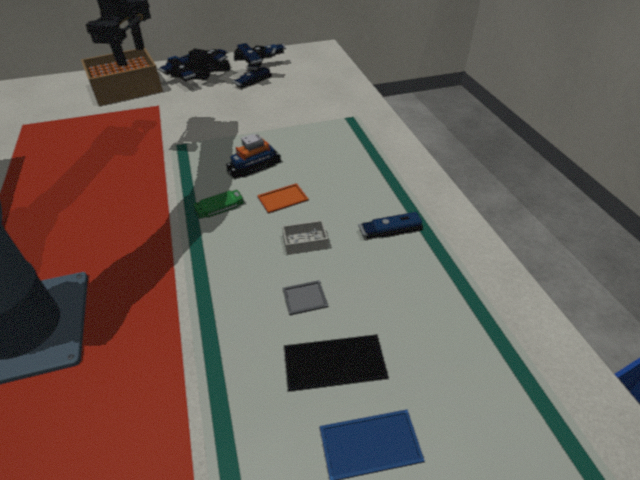

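```bash
cat > see.py <<'E'
import cv2,numpy as np
from bench import robot, viewer
def snap(n,save=None):
    s=viewer.snapshot(n)
    if save: cv2.imwrite(f"pics/{save}.png",s["img"][:,:,::-1])
    return s
def rays(s,uv,z):
    K,T=s["K"],s["cam_to_world"]; uv=np.asarray(uv,float).reshape(-1,2)
    d=np.c_[(uv[:,0]-K[0,2])/K[0,0],-(uv[:,1]-K[1,2])/K[1,1],-np.ones(len(uv))]@T[:3,:3].T
    o=T[:3,3]; return o+d*((z-o[2])/d[:,2])[:,None]
def cloud(s):
    v,u=np.mgrid[:480,:640]; K,T=s["K"],s["cam_to_world"]; r=s["range_z"]
    c=np.stack([(u-K[0,2])/K[0,0]*r,-(v-K[1,2])/K[1,1]*r,-r],-1); return c@T[:3,:3].T+T[:3,3]
def rects(s,mask,z,amin=60,show=True):
    """rectangles (x,y,yaw of long side,L,W) of mask contours on plane z"""
    out=[]
    for c in cv2.findContours(mask.astype(np.uint8),cv2.RETR_EXTERNAL,cv2.CHAIN_APPROX_NONE)[0]:
        if cv2.contourArea(c)<amin: continue
        p=rays(s,c,z)[:,:2]*1000
        (x,y),(w,h),a=cv2.minAreaRect(p.astype(np.float32))
        if w<h: w,h,a=h,w,a+90
        a=(a+90)%180-90
        M=cv2.moments(p.astype(np.float32).reshape(-1,1,2)); cen=(M['m10']/M['m00'],M['m01']/M['m00'])
        out.append((x,y,np.radians(a),w,h))
        if show: print(f" rect c=({x:.1f},{y:.1f}) cen=({cen[0]:.1f},{cen[1]:.1f}) yaw={np.radians(a):.3f} {w:.0f}x{h:.0f} px={cv2.boundingRect(c)}")
    return out
def hsv(s): return cv2.cvtColor(s["img"],cv2.COLOR_RGB2HSV)
def masks(s):
    h,S,v=cv2.split(hsv(s)); 
    return dict(orange=(h>6)&(h<22)&(S>140)&(v>90),blue=(h>100)&(h<125)&(S>110)&(v>50),
      black=(v<60)&(S<120),grey=(S<40)&(v>75)&(v<165))
E
python3 - <<'E'
from see import *
s=dict(np.load("top0.npz")); P=cloud(s); m=masks(s)
roi=np.zeros((480,640),bool); roi[210:330,100:560]=1
for k in m: print(k); rects(s,m[k]&roi,.005)
print("pile by height")
pile=roi.copy(); pile[:,175:]=0
for lo,hi,z in((.078,.1,.088),(.058,.078,.068),(.037,.058,.048),(.012,.037,.026)):
    mm=pile&(P[...,2]>lo)&(P[...,2]<hi); print(lo,np.median(P[...,2][mm]) if mm.any() else None); rects(s,mm,z,20)
im=cv2.resize(s["img"][200:330,80:200,::-1],None,fx=4.6,fy=4.6,interpolation=cv2.INTER_CUBIC); cv2.imwrite("pics/pile.png",im)
h=hsv(s)
for u,v in((133,271),(139,255),(145,292),(152,303),(370,273),(358,273),(443,269),(514,266)): print((u,v),h[v,u],P[v,u].round(3))
E
```

```text
orange
 rect c=(483.8,389.0) cen=(483.7,388.1) yaw=-1.106 44x23 px=(131, 277, 21, 18)
 rect c=(547.5,412.7) cen=(547.5,409.9) yaw=-1.336 40x12 px=(122, 251, 20, 9)
 rect c=(550.3,227.6) cen=(550.4,227.7) yaw=0.177 104x68 px=(202, 229, 39, 54)
blue
 rect c=(542.4,-380.2) cen=(542.2,-380.4) yaw=-0.105 139x79 px=(493, 231, 43, 71)
black
 rect c=(508.8,365.9) cen=(496.3,363.8) yaw=-0.002 142x49 px=(139, 240, 25, 70)
 rect c=(533.6,-232.3) cen=(533.3,-232.6) yaw=-0.158 165x83 px=(418, 228, 50, 84)
grey
 rect c=(528.3,0.9) cen=(530.2,-2.0) yaw=-1.550 963x246 px=(100, 210, 460, 120)
pile by height
0.078 0.0868675736679364
 rect c=(513.5,375.1) cen=(513.1,375.0) yaw=0.307 46x39 px=(122, 257, 24, 28)
0.058 0.06598423015016858
 rect c=(510.7,374.6) cen=(506.6,368.3) yaw=0.351 77x43 px=(121, 251, 32, 43)
0.037 0.046766395077655676
 rect c=(509.9,372.5) cen=(506.0,364.8) yaw=0.266 112x51 px=(125, 245, 34, 58)
0.012 0.024448659133589457
 rect c=(510.7,372.9) cen=(508.6,363.9) yaw=0.286 140x55 px=(126, 238, 38, 72)
(133, 271) [150   2 153] [0.512 0.376 0.085]
(139, 255) [ 12 186 141] [0.544 0.375 0.061]
(145, 292) [109  97  79] [0.473 0.365 0.045]
(152, 303) [30 24 43] [0.451 0.358 0.022]
(370, 273) [ 60   4 123] [ 0.521 -0.083 -0.   ]
(358, 273) [ 60   2 123] [ 0.521 -0.058  0.004]
(443, 269) [45 10 49] [ 0.533 -0.234  0.001]
(514, 266) [107 156 111] [ 0.542 -0.381  0.003]
```

View pics/pile.png

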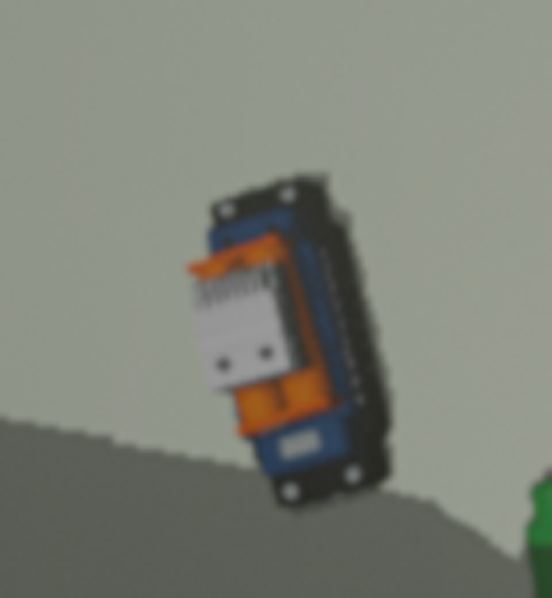

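```bash
cat >> see.py <<'E'
from scipy.spatial.transform import Rotation as Rn
def go(x,y,z,yaw,st=None):
    """x,y,z in m; prints tool deltas: translation in final axes (after the turn), turn about tool y"""
    st=st or robot.read_state(); R=Rn.from_quat(st["ee_rot"]).as_matrix(); p=st["eef_pos"]
    cur=np.arctan2(R[1,0],R[0,0]); d=(yaw-cur+np.pi)%(2*np.pi)-np.pi
    tilt=R.T@np.cross(R[:,1],[0,0,-1])
    Rf=np.c_[[np.cos(yaw),np.sin(yaw),0],[0,0,-1],[-np.sin(yaw),np.cos(yaw),0]]
    dp=np.array([x,y,z])-p
    print("t",round(st["clock"],2),"pos",p.round(4),"yaw",round(cur,3),"grip",round(st["grip_width"],4),"F",st["force"].round(1))
    print("turn tool y",round(-d,3),"tilt fix",tilt.round(3),"shift after turn mm",(Rf.T@dp*1000).round(1),"shift before turn",(R.T@dp*1000).round(1))
E
python3 - <<'E'
from see import *
s=dict(np.load("top0.npz")); g=hsv(s)
print(g[273,335:405:4].tolist()); 
m=np.zeros((480,640),bool); m[245:302,345:395]=((g[...,1]<12)&(g[...,2]<135))[245:302,345:395]
rects(s,m,.005)
go(.513,.3755,.20,1.878)
E
```

```text
[[45, 10, 160], [42, 8, 159], [40, 10, 159], [45, 10, 160], [39, 11, 160], [60, 2, 111], [60, 2, 123], [70, 6, 124], [45, 4, 123], [60, 4, 123], [60, 6, 124], [60, 4, 123], [60, 5, 113], [37, 15, 156], [37, 14, 159], [37, 15, 158], [40, 14, 159], [37, 15, 158]]
 rect c=(521.3,-81.8) cen=(521.2,-82.0) yaw=-0.034 76x66 px=(353, 254, 34, 39)
t 0.1 pos [0.2647 0.5931 0.2599] yaw 1.151 grip 0.0881 F [-0.7 -0.6  1.2]
turn tool y -0.727 tilt fix [ 0.     0.    -0.002] shift after turn mm [-282.4   59.9 -170.8] shift before turn [ -97.4   60.1 -315.4]
```

>>> jog_arm:
  claw: [-1,-1,-1,-1,-1,-1,-1,-1,-1,-1]
  delta_pos:
    - [-0.01,0,-0.032]
    - [-0.01,0,-0.032]
    - [-0.01,0,-0.032]
    - [-0.01,0,-0.032]
    - [-0.01,0,-0.032]
    - [-0.01,0,-0.032]
    - [-0.01,0,-0.032]
    - [-0.01,0,-0.032]
    - [-0.01,0,-0.032]
    - [-0.007,0,-0.027]
  twist:
    - [0,0,0]
    - [0,0,0]
    - [0,0,0]
    - [0,0,0]
    - [0,0,0]
    - [0,0,0]
    - [0,0,0]
    - [0,0,0]
    - [0,0,0]
    - [0,0,0]
  grip_force: 15

```text
clock: 1.1
eef_pos: [0.5143, 0.3746, 0.2603]
ee_rot: [0.594, 0.384, -0.385, -0.593]
force: [0.6, 0.3, 0.2]
grip_width: 0.0878
```

>>> jog_arm:
  claw: [-1,-1,-1,-1,-1,-1,-1,-1,-1,-1]
  delta_pos:
    - [0,0.01,0]
    - [0,0.01,0]
    - [0,0.01,0]
    - [0,0.01,0]
    - [0,0.01,0]
    - [0,0.01,0]
    - [0,0,0]
    - [0,0,0]
    - [0,0,0]
    - [0,0,0]
  twist:
    - [0,-0.121,0]
    - [0,-0.121,0]
    - [0,-0.121,0]
    - [0,-0.121,0]
    - [0,-0.121,0]
    - [0,-0.121,0]
    - [0,0,0]
    - [0,0,0]
    - [0,0,0]
    - [0,0,0]

```text
clock: 2.1
eef_pos: [0.5133, 0.3769, 0.2013]
ee_rot: [0.418, 0.57, -0.57, -0.418]
force: [-0.1, -0.9, 0.4]
grip_width: 0.0881
```

```bash
python3 -c "
from see import *
go(.513,.3755,.098,1.878)"
```

```text
t 2.1 pos [0.5133 0.3769 0.2013] yaw 1.876 grip 0.0881 F [-0.1 -0.9  0.4]
turn tool y -0.002 tilt fix [0.001 0.    0.   ] shift after turn mm [ -1.2 103.3   0.7] shift before turn [ -1.2 103.3   0.7]
```

>>> jog_arm:
  claw: [-1,-1,-1,-1,-1,-1,-1,1,1,1]
  delta_pos:
    - [0,0.018,0]
    - [0,0.018,0]
    - [0,0.018,0]
    - [0,0.018,0]
    - [0,0.018,0]
    - [-0.001,0.013,0]
    - [0,0,0]
    - [0,0,0]
    - [0,0,0]
    - [0,0,0]
  twist:
    - [0,0,0]
    - [0,0,0]
    - [0,0,0]
    - [0,0,0]
    - [0,0,0]
    - [0,0,0]
    - [0,0,0]
    - [0,0,0]
    - [0,0,0]
    - [0,0,0]

```text
clock: 3.1
eef_pos: [0.5139, 0.376, 0.0987]
ee_rot: [0.418, 0.571, -0.57, -0.418]
force: [-0.3, -0.8, -0.4]
grip_width: 0.0663
```

>>> jog_arm:
  claw: [1,1,1,1,1,1,1,1,1,1]
  delta_pos:
    - [0,0,0]
    - [0,0,0]
    - [0,0,0]
    - [0,0,0]
    - [0,-0.005,0]
    - [0,-0.005,0]
    - [0,-0.01,0]
    - [0,-0.01,0]
    - [0,0,0]
    - [0,0,0]
  twist:
    - [0,0,0]
    - [0,0,0]
    - [0,0,0]
    - [0,0,0]
    - [0,0,0]
    - [0,0,0]
    - [0,0,0]
    - [0,0,0]
    - [0,0,0]
    - [0,0,0]

```text
clock: 4.1
eef_pos: [0.5136, 0.3758, 0.1283]
ee_rot: [0.418, 0.571, -0.57, -0.418]
force: [-0.0, 0.3, -0.4]
grip_width: 0.0356
```

```bash
python3 - <<'E'
from see import *
a=snap("side"); b=snap("top")
c=lambda i,r0,r1,c0,c1:cv2.resize(i["img"][r0:r1,c0:c1,::-1],(390,390),interpolation=cv2.INTER_CUBIC)
cv2.imwrite("pics/g1.png",np.hstack([c(a,80,200,200,320),c(b,210,330,90,210)]))
go(.5212,-.0818,.10,1.571-.034)
E
```

```text
t 4.2 pos [0.5132 0.3755 0.1275] yaw 1.877 grip 0.0357 F [ 0.1 -0.1 -0.5]
turn tool y 0.34 tilt fix [-0.  0. -0.] shift after turn mm [-456.8   27.5  -23.5] shift before turn [-438.4   27.6  130.2]
```

View pics/g1.png

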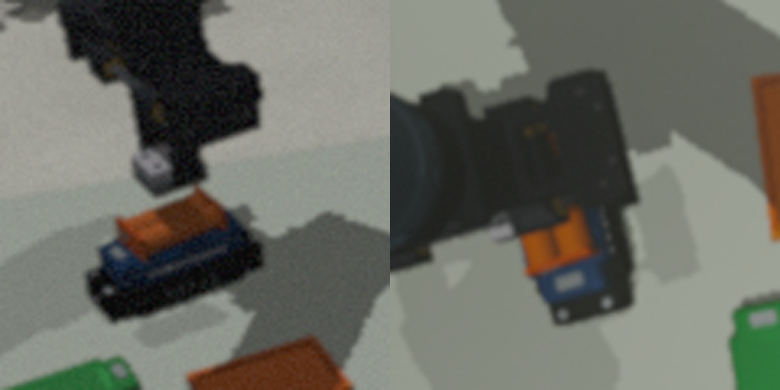

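>>> jog_arm:
  claw: [1,1,1,1,1,1,1,1,1,1]
  delta_pos:
    - [-0.0438,0,0.013]
    - [-0.0438,0,0.013]
    - [-0.0438,0,0.013]
    - [-0.0438,0,0.013]
    - [-0.0438,0,0.013]
    - [-0.0438,0,0.013]
    - [-0.0438,0,0.013]
    - [-0.0438,0,0.013]
    - [-0.0438,0,0.013]
    - [-0.0438,0,0.013]
  twist:
    - [0,0,0]
    - [0,0,0]
    - [0,0,0]
    - [0,0,0]
    - [0,0,0]
    - [0,0,0]
    - [0,0,0]
    - [0,0,0]
    - [0,0,0]
    - [0,0,0]

```text
clock: 5.2
eef_pos: [0.521, -0.083, 0.1275]
ee_rot: [-0.418, -0.57, 0.57, 0.418]
force: [1.5, 0.6, -0.6]
grip_width: 0.0358
```

>>> jog_arm:
  claw: [1,1,1,1,1,1,1,1,1,1]
  delta_pos:
    - [0,0,0]
    - [0,0,0]
    - [0,0.02,0]
    - [0,0.02,0]
    - [0,0.02,0]
    - [0,0.01,0]
    - [0,0,0]
    - [0,0,0]
    - [0,0,0]
    - [0,0,0]
  twist:
    - [0,0.085,0]
    - [0,0.085,0]
    - [0,0.085,0]
    - [0,0.085,0]
    - [0,0,0]
    - [0,0,0]
    - [0,0,0]
    - [0,0,0]
    - [0,0,0]
    - [0,0,0]

```text
clock: 6.2
eef_pos: [0.522, -0.0813, 0.0585]
ee_rot: [0.509, 0.492, -0.491, -0.508]
force: [-0.3, -0.1, -0.8]
grip_width: 0.0356
```

```bash
python3 - <<'E'
from see import *
a=snap("side")
c=lambda i,r0,r1,c0,c1:cv2.resize(i["img"][r0:r1,c0:c1,::-1],(480,480),interpolation=cv2.INTER_CUBIC)
cv2.imwrite("pics/p1.png",c(a,230,330,250,350))
go(.5212,-.0818,.0335,1.571-.034)
E
```

```text
t 6.25 pos [ 0.522  -0.0813  0.0585] yaw 1.537 grip 0.0356 F [ 0.1  0.3 -0.4]
turn tool y -0.0 tilt fix [ 0.001  0.    -0.   ] shift after turn mm [-0.6 25.   0.7] shift before turn [-0.6 25.   0.8]
```

View pics/p1.png

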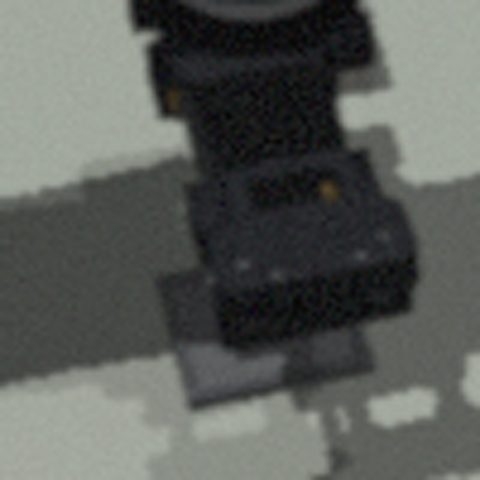

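>>> jog_arm:
  claw: [1,1,1,1,1,1,1,1,1,1]
  delta_pos:
    - [0,0.008,0]
    - [0,0.008,0]
    - [0,0.004,0]
    - [0,0.002,0]
    - [0,0.0015,0]
    - [0,0.0005,0]
    - [0,0.0005,0]
    - [0,0,0]
    - [0,0,0]
    - [0,0,0]
  twist:
    - [0,0,0]
    - [0,0,0]
    - [0,0,0]
    - [0,0,0]
    - [0,0,0]
    - [0,0,0]
    - [0,0,0]
    - [0,0,0]
    - [0,0,0]
    - [0,0,0]

```text
clock: 7.25
eef_pos: [0.5215, -0.0812, 0.0334]
ee_rot: [0.508, 0.492, -0.491, -0.508]
force: [-0.2, -0.1, -0.1]
grip_width: 0.0358
```

>>> jog_arm:
  claw: [1,1,1,1,1,1,1,1,1,1]
  delta_pos:
    - [0,0.0005,0]
    - [0,0,0]
    - [0,0,0]
    - [0,0,0]
    - [0,0,0]
    - [0,0,0]
    - [0,0,0]
    - [0,0,0]
    - [0,0,0]
    - [0,0,0]
  twist:
    - [0,0,0]
    - [0,0,0]
    - [0,0,0]
    - [0,0,0]
    - [0,0,0]
    - [0,0,0]
    - [0,0,0]
    - [0,0,0]
    - [0,0,0]
    - [0,0,0]

```text
clock: 8.25
eef_pos: [0.5215, -0.0812, 0.0328]
ee_rot: [0.508, 0.492, -0.491, -0.508]
force: [-0.7, 0.6, 1.4]
grip_width: 0.0359
```

>>> jog_arm:
  claw: [1,1,1,1,1,1,1,1,1,1]
  delta_pos:
    - [0,0.0005,0]
    - [0,0,0]
    - [0,0,0]
    - [0,0,0]
    - [0,0,0]
    - [0,0,0]
    - [0,0,0]
    - [0,0,0]
    - [0,0,0]
    - [0,0,0]
  twist:
    - [0,0,0]
    - [0,0,0]
    - [0,0,0]
    - [0,0,0]
    - [0,0,0]
    - [0,0,0]
    - [0,0,0]
    - [0,0,0]
    - [0,0,0]
    - [0,0,0]

```text
clock: 9.25
eef_pos: [0.5215, -0.0812, 0.0327]
ee_rot: [0.508, 0.492, -0.491, -0.508]
force: [-1.1, -0.2, 7.0]
grip_width: 0.0353
```

>>> jog_arm:
  claw: [-0.1,-0.2,-0.3,-0.36,-0.36,-0.36,-0.36,-0.36,-0.36,-0.36]
  delta_pos:
    - [0,0,0]
    - [0,0,0]
    - [0,0,0]
    - [0,0,0]
    - [0,-0.01,0]
    - [0,-0.02,0]
    - [0,-0.03,0]
    - [0,-0.03,0]
    - [0,0,0]
    - [0,0,0]
  twist:
    - [0,0,0]
    - [0,0,0]
    - [0,0,0]
    - [0,0,0]
    - [0,0,0]
    - [0,0,0]
    - [0,0,0]
    - [0,0,0]
    - [0,0,0]
    - [0,0,0]

```text
clock: 10.25
eef_pos: [0.5218, -0.0812, 0.1231]
ee_rot: [0.509, 0.492, -0.491, -0.508]
force: [0.6, 0.2, -1.5]
grip_width: 0.0597
```

```bash
cat >> see.py <<'E'
def pile(s,layers):
    P=cloud(s); roi=np.zeros((480,640),bool); roi[200:340,90:178]=1
    for lo,hi,z in layers:
        mm=roi&(P[...,2]>lo)&(P[...,2]<hi); print(lo,"med",np.median(P[...,2][mm])); rects(s,mm,z,20)
E
python3 - <<'E'
from see import *
b=snap("top"); a=snap("side")
c=lambda i,r0,r1,c0,c1:cv2.resize(i["img"][r0:r1,c0:c1,::-1],(390,390),interpolation=cv2.INTER_CUBIC)
cv2.imwrite("pics/p2.png",np.hstack([c(a,250,340,255,345),c(b,220,310,325,415)]))
pile(b,((.056,.08,.068),(.037,.056,.048),(.012,.037,.026)))
h=hsv(b);m=masks(b)["orange"];m[:,178:]=0;m[:210]=0;m[330:]=0
rects(b,m,.068)
E
```

```text
0.056 med 0.06557537278679981
 rect c=(510.8,374.5) cen=(511.3,373.7) yaw=0.351 77x43 px=(121, 251, 33, 43)
0.037 med 0.04701917205340811
 rect c=(510.0,371.7) cen=(505.7,364.8) yaw=0.250 112x52 px=(125, 245, 34, 58)
0.012 med 0.024515122746217644
 rect c=(510.7,373.0) cen=(509.0,363.7) yaw=0.286 140x54 px=(126, 238, 38, 72)
 rect c=(510.8,375.1) cen=(510.7,374.3) yaw=0.345 77x39 px=(122, 251, 30, 43)
```

View pics/p2.png

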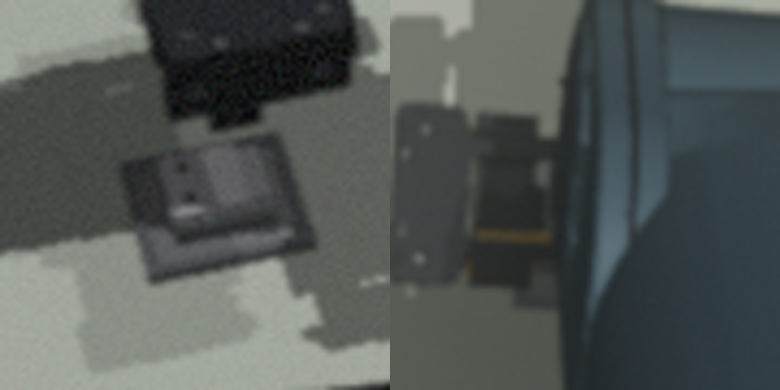

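```bash
python3 -c "
from see import *
go(.5108,.375,.078,1.918)"
```

```text
t 10.35 pos [ 0.5208 -0.0811  0.1216] yaw 1.537 grip 0.06 F [ 0.2 -0.3 -0.3]
turn tool y -0.381 tilt fix [-0.001 -0.     0.   ] shift after turn mm [ 432.3   43.6 -145.8] shift before turn [455.5  43.7  25.3]
```

>>> jog_arm:
  claw: [-1,-1,-1,-1,-1,-1,-1,-1,-1,-1]
  delta_pos:
    - [0.0455,0,0.0025]
    - [0.0455,0,0.0025]
    - [0.0455,0,0.0025]
    - [0.0455,0,0.0025]
    - [0.0455,0,0.0025]
    - [0.0455,0,0.0025]
    - [0.0455,0,0.0025]
    - [0.0455,0,0.0025]
    - [0.0455,0,0.0025]
    - [0.0455,0,0.0025]
  twist:
    - [0,0,0]
    - [0,0,0]
    - [0,0,0]
    - [0,0,0]
    - [0,0,0]
    - [0,0,0]
    - [0,0,0]
    - [0,0,0]
    - [0,0,0]
    - [0,0,0]

```text
clock: 11.35
eef_pos: [0.5108, 0.3757, 0.1207]
ee_rot: [-0.508, -0.491, 0.492, 0.508]
force: [0.4, 0.4, 0.5]
grip_width: 0.088
```

>>> jog_arm:
  claw: [-1,-1,-1,-1,-1,-1,-1,-1,-1,-1]
  delta_pos:
    - [0,0,0]
    - [0,0,0]
    - [0,0,0]
    - [0,0,0]
    - [0,0.01,0]
    - [0,0.01,0]
    - [0,0,0]
    - [0,0,0]
    - [0,0,0]
    - [0,0,0]
  twist:
    - [0,-0.095,0]
    - [0,-0.095,0]
    - [0,-0.095,0]
    - [0,-0.096,0]
    - [0,0,0]
    - [0,0,0]
    - [0,0,0]
    - [0,0,0]
    - [0,0,0]
    - [0,0,0]

```text
clock: 12.35
eef_pos: [0.512, 0.3746, 0.1026]
ee_rot: [0.406, 0.579, -0.579, -0.406]
force: [0.0, -0.4, 0.1]
grip_width: 0.0879
```

```bash
python3 -c "
from see import *
go(.5108,.375,.078,1.918)"
```

```text
t 12.35 pos [0.512  0.3746 0.1026] yaw 1.918 grip 0.0879 F [ 0.  -0.4  0.1]
turn tool y -0.0 tilt fix [0.001 0.    0.   ] shift after turn mm [ 0.7 24.6  1. ] shift before turn [ 0.7 24.6  1. ]
```

>>> jog_arm:
  claw: [-1,-1,-1,1,1,1,1,1,1,1]
  delta_pos:
    - [0,0.012,0.001]
    - [0,0.008,0]
    - [0,0.005,0]
    - [0,0,0]
    - [0,0,0]
    - [0,0,0]
    - [0,0,0]
    - [0,0,0]
    - [0,0,0]
    - [0,0,0]
  twist:
    - [0,0,0]
    - [0,0,0]
    - [0,0,0]
    - [0,0,0]
    - [0,0,0]
    - [0,0,0]
    - [0,0,0]
    - [0,0,0]
    - [0,0,0]
    - [0,0,0]

```text
clock: 13.35
eef_pos: [0.5109, 0.3743, 0.0774]
ee_rot: [0.406, 0.579, -0.579, -0.406]
force: [-0.3, 1.4, 0.3]
grip_width: 0.0399
```

>>> jog_arm:
  claw: [1,1,1,1,1,1,1,1,1,1]
  delta_pos:
    - [0,0,0]
    - [0,0,0]
    - [0,0,0]
    - [0,-0.003,0]
    - [0,-0.007,0]
    - [0,-0.01,0]
    - [0,-0.015,0]
    - [0,-0.015,0]
    - [0,0,0]
    - [0,0,0]
  twist:
    - [0,0,0]
    - [0,0,0]
    - [0,0,0]
    - [0,0,0]
    - [0,0,0]
    - [0,0,0]
    - [0,0,0]
    - [0,0,0]
    - [0,0,0]
    - [0,0,0]

```text
clock: 14.35
eef_pos: [0.5112, 0.3743, 0.128]
ee_rot: [0.406, 0.579, -0.578, -0.406]
force: [-0.6, 0.4, -0.6]
grip_width: 0.0398
```

```bash
python3 - <<'E'
from see import *
a=snap("side")
c=lambda i,r0,r1,c0,c1:cv2.resize(i["img"][r0:r1,c0:c1,::-1],(480,480),interpolation=cv2.INTER_CUBIC)
cv2.imwrite("pics/g2.png",c(a,80,200,200,320))
go(.5504,.2276,.034,1.571+.177)
E
```

```text
t 14.4 pos [0.5108 0.3739 0.1273] yaw 1.918 grip 0.0398 F [-0.5 -0.4 -0.2]
turn tool y 0.17 tilt fix [-0.  0. -0.] shift after turn mm [-151.    93.3  -13.2] shift before turn [-151.1   93.3   12.5]
```

View pics/g2.png

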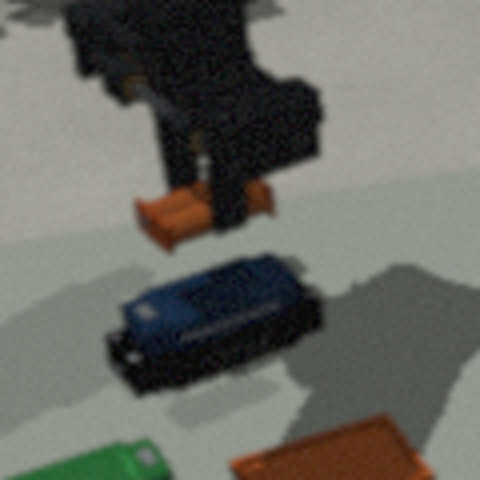

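>>> jog_arm:
  claw: [1,1,1,1,1,1,1,1,1,1]
  delta_pos:
    - [-0.0302,0,0.0025]
    - [-0.0302,0,0.0025]
    - [-0.0302,0,0.0025]
    - [-0.0302,0,0.0025]
    - [-0.0302,0,0.0025]
    - [0,0.01,0]
    - [0,0.02,0]
    - [0,0.02,0]
    - [0,0.01,0]
    - [0,0,0]
  twist:
    - [0,0,0]
    - [0,0,0]
    - [0,0,0]
    - [0,0,0]
    - [0,0,0]
    - [0,0.085,0]
    - [0,0.085,0]
    - [0,0,0]
    - [0,0,0]
    - [0,0,0]

```text
clock: 15.4
eef_pos: [0.5491, 0.2273, 0.0654]
ee_rot: [-0.453, -0.541, 0.544, 0.454]
force: [-0.1, 0.7, 0.2]
grip_width: 0.0402
```

```bash
python3 -c "
from see import *
go(.5504,.2276,.034,1.748)"
```

```text
t 15.4 pos [0.5491 0.2273 0.0654] yaw 1.749 grip 0.0402 F [-0.1  0.7  0.2]
turn tool y 0.001 tilt fix [-0.004  0.    -0.001] shift after turn mm [ 0.1 31.4 -1.3] shift before turn [ 0.1 31.4 -1.4]
```

>>> jog_arm:
  claw: [1,1,1,1,1,1,1,1,1,1]
  delta_pos:
    - [0,0,-0.001]
    - [0,0.008,0]
    - [0,0.008,0]
    - [0,0.008,0]
    - [0,0.004,0]
    - [0,0.002,0]
    - [0,0.001,0]
    - [0,0.001,0]
    - [0,0,0]
    - [0,0,0]
  twist:
    - [0,0,0]
    - [0,0,0]
    - [0,0,0]
    - [0,0,0]
    - [0,0,0]
    - [0,0,0]
    - [0,0,0]
    - [0,0,0]
    - [0,0,0]
    - [0,0,0]

```text
clock: 16.4
eef_pos: [0.5516, 0.2281, 0.0354]
ee_rot: [0.454, 0.542, -0.542, -0.454]
force: [-0.6, 0.0, -0.8]
grip_width: 0.0396
```

>>> jog_arm:
  claw: [1,1,1,1,1,1,1,1,1,1]
  delta_pos:
    - [0,0.0005,0]
    - [0,0,0]
    - [0,0,0]
    - [0,0,0]
    - [0,0,0]
    - [0,0,0]
    - [0,0,0]
    - [0,0,0]
    - [0,0,0]
    - [0,0,0]
  twist:
    - [0,0,0]
    - [0,0,0]
    - [0,0,0]
    - [0,0,0]
    - [0,0,0]
    - [0,0,0]
    - [0,0,0]
    - [0,0,0]
    - [0,0,0]
    - [0,0,0]

```text
clock: 17.4
eef_pos: [0.5515, 0.228, 0.0347]
ee_rot: [-0.454, -0.542, 0.542, 0.454]
force: [0.3, -0.5, -0.8]
grip_width: 0.0398
```

>>> jog_arm:
  claw: [1,1,1,1,1,1,1,1,1,1]
  delta_pos:
    - [0,0.0005,0]
    - [0,0.0005,0]
    - [0,0.0005,0]
    - [0,0,0]
    - [0,0,0]
    - [0,0,0]
    - [0,0,0]
    - [0,0,0]
    - [0,0,0]
    - [0,0,0]
  twist:
    - [0,0,0]
    - [0,0,0]
    - [0,0,0]
    - [0,0,0]
    - [0,0,0]
    - [0,0,0]
    - [0,0,0]
    - [0,0,0]
    - [0,0,0]
    - [0,0,0]

```text
clock: 18.4
eef_pos: [0.5515, 0.228, 0.0332]
ee_rot: [0.454, 0.542, -0.542, -0.454]
force: [0.0, -0.1, -0.3]
grip_width: 0.0401
```

>>> jog_arm:
  claw: [1,1,1,1,1,1,1,1,1,1]
  delta_pos:
    - [0,0.0005,0]
    - [0,0,0]
    - [0,0,0]
    - [0,0,0]
    - [0,0,0]
    - [0,0,0]
    - [0,0,0]
    - [0,0,0]
    - [0,0,0]
    - [0,0,0]
  twist:
    - [0,0,0]
    - [0,0,0]
    - [0,0,0]
    - [0,0,0]
    - [0,0,0]
    - [0,0,0]
    - [0,0,0]
    - [0,0,0]
    - [0,0,0]
    - [0,0,0]

```text
clock: 19.4
eef_pos: [0.5515, 0.228, 0.0327]
ee_rot: [-0.454, -0.542, 0.542, 0.454]
force: [-0.1, -0.2, -0.8]
grip_width: 0.04
```

>>> jog_arm:
  claw: [1,1,1,1,1,1,1,1,1,1]
  delta_pos:
    - [0,0.0005,0]
    - [0,0,0]
    - [0,0,0]
    - [0,0,0]
    - [0,0,0]
    - [0,0,0]
    - [0,0,0]
    - [0,0,0]
    - [0,0,0]
    - [0,0,0]
  twist:
    - [0,0,0]
    - [0,0,0]
    - [0,0,0]
    - [0,0,0]
    - [0,0,0]
    - [0,0,0]
    - [0,0,0]
    - [0,0,0]
    - [0,0,0]
    - [0,0,0]

```text
clock: 20.4
eef_pos: [0.5516, 0.228, 0.0324]
ee_rot: [0.454, 0.542, -0.542, -0.454]
force: [-1.2, -1.2, 4.9]
grip_width: 0.0398
```

>>> jog_arm:
  claw: [1,1,1,1,1,1,1,1,1,1]
  delta_pos:
    - [0,0.0005,0]
    - [0,0,0]
    - [0,0,0]
    - [0,0,0]
    - [0,0,0]
    - [0,0,0]
    - [0,0,0]
    - [0,0,0]
    - [0,0,0]
    - [0,0,0]
  twist:
    - [0,0,0]
    - [0,0,0]
    - [0,0,0]
    - [0,0,0]
    - [0,0,0]
    - [0,0,0]
    - [0,0,0]
    - [0,0,0]
    - [0,0,0]
    - [0,0,0]

```text
clock: 21.4
eef_pos: [0.5516, 0.228, 0.0324]
ee_rot: [0.454, 0.542, -0.542, -0.454]
force: [-3.4, -1.2, 10.3]
grip_width: 0.0398
```

>>> jog_arm:
  claw: [0,-0.2,-0.3,-0.41,-0.41,-0.41,-0.41,-0.41,-0.41,-0.41]
  delta_pos:
    - [0,0,0]
    - [0,0,0]
    - [0,0,0]
    - [0,0,0]
    - [0,-0.01,0]
    - [0,-0.02,0]
    - [0,-0.03,0]
    - [0,-0.03,0]
    - [0,0,0]
    - [0,0,0]
  twist:
    - [0,0,0]
    - [0,0,0]
    - [0,0,0]
    - [0,0,0]
    - [0,0,0]
    - [0,0,0]
    - [0,0,0]
    - [0,0,0]
    - [0,0,0]
    - [0,0,0]

```text
clock: 22.4
eef_pos: [0.5519, 0.2282, 0.1228]
ee_rot: [0.454, 0.543, -0.542, -0.454]
force: [-0.3, -0.1, -0.5]
grip_width: 0.0622
```

```bash
python3 - <<'E'
from see import *
b=snap("top"); a=snap("side")
c=lambda i,r0,r1,c0,c1:cv2.resize(i["img"][r0:r1,c0:c1,::-1],(390,390),interpolation=cv2.INTER_CUBIC)
cv2.imwrite("pics/p3.png",np.hstack([c(a,130,230,210,310),c(b,210,330,100,220)]))
pile(b,((.036,.06,.048),(.012,.036,.026)))
h=hsv(b); m=(h[...,0]>95)&(h[...,0]<125)&(h[...,1]>70); m[:,178:]=0;m[:210]=0;m[330:]=0
rects(b,m,.048)
go(.510,.3725,.056,1.571+.255)
E
```

```text
0.036 med nan
0.012 med nan
 rect c=(436.8,359.6) cen=(424.8,357.6) yaw=0.062 72x23 px=(140, 292, 13, 38)
t 22.5 pos [0.5508 0.2277 0.1211] yaw 1.748 grip 0.0624 F [ 0.6 -1.3 -0.3]
turn tool y -0.078 tilt fix [-0.001 -0.    -0.   ] shift after turn mm [150.4  65.1   3. ] shift before turn [149.7  65.   14.6]
  return _methods._mean(a, axis=axis, dtype=dtype,
  ret = ret.dtype.type(ret / rcount)
```

View pics/p3.png

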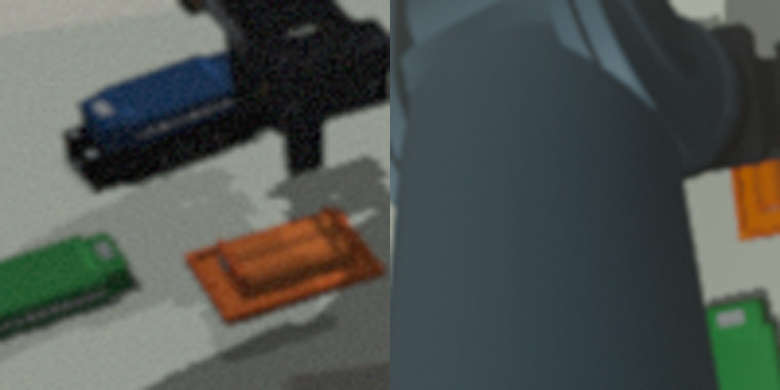

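>>> jog_arm:
  claw: [-1,-1,-1,-1,-1,-1,-1,-1,-1,-1]
  delta_pos:
    - [0.03,0,0.003]
    - [0.03,0,0.003]
    - [0.03,0,0.003]
    - [0.03,0,0.003]
    - [0.03,0,0.0026]
    - [0,0.01,0]
    - [0,0.01,0]
    - [0,0,0]
    - [0,0,0]
    - [0,0,0]
  twist:
    - [0,0,0]
    - [0,0,0]
    - [0,0,0]
    - [0,0,0]
    - [0,0,0]
    - [0,-0.078,0]
    - [0,0,0]
    - [0,0,0]
    - [0,0,0]
    - [0,0,0]

```text
clock: 23.5
eef_pos: [0.5112, 0.3723, 0.1018]
ee_rot: [-0.433, -0.559, 0.559, 0.433]
force: [-1.0, 0.6, 0.2]
grip_width: 0.0881
```

```bash
python3 -c "
from see import *
go(.51,.3725,.056,1.826)"
```

```text
t 23.5 pos [0.5112 0.3723 0.1018] yaw 1.824 grip 0.0881 F [-1.   0.6  0.2]
turn tool y -0.002 tilt fix [ 0. -0. -0.] shift after turn mm [ 0.5 45.8  1.1] shift before turn [ 0.5 45.8  1.1]
```

>>> jog_arm:
  claw: [-1,-1,-1,-1,1,1,1,1,1,1]
  delta_pos:
    - [0,0.016,0.001]
    - [0,0.016,0]
    - [0,0.01,0]
    - [0,0.0035,0]
    - [0,0,0]
    - [0,0,0]
    - [0,0,0]
    - [0,0,0]
    - [0,0,0]
    - [0,0,0]
  twist:
    - [0,0,0]
    - [0,0,0]
    - [0,0,0]
    - [0,0,0]
    - [0,0,0]
    - [0,0,0]
    - [0,0,0]
    - [0,0,0]
    - [0,0,0]
    - [0,0,0]
  grip_force: 18

```text
clock: 24.5
eef_pos: [0.5099, 0.3733, 0.0567]
ee_rot: [0.432, 0.56, -0.559, -0.432]
force: [-0.5, 1.1, 1.8]
grip_width: 0.05
```

>>> jog_arm:
  claw: [1,1,1,1,1,1,1,1,1,1]
  delta_pos:
    - [0,0,0]
    - [0,0,0]
    - [0,0,0]
    - [0,-0.003,0]
    - [0,-0.007,0]
    - [0,-0.01,0]
    - [0,-0.015,0]
    - [0,-0.02,0]
    - [0,-0.015,0]
    - [0,0,0]
  twist:
    - [0,0,0]
    - [0,0,0]
    - [0,0,0]
    - [0,0,0]
    - [0,0,0]
    - [0,0,0]
    - [0,0,0]
    - [0,0,0]
    - [0,0,0]
    - [0,0,0]

```text
clock: 25.5
eef_pos: [0.5112, 0.3739, 0.1293]
ee_rot: [0.433, 0.561, -0.558, -0.432]
force: [-0.3, -0.1, -0.6]
grip_width: 0.05
```

```bash
python3 - <<'E'
from see import *
a=snap("side")
c=lambda i,r0,r1,c0,c1:cv2.resize(i["img"][r0:r1,c0:c1,::-1],(480,480),interpolation=cv2.INTER_CUBIC)
cv2.imwrite("pics/g3.png",c(a,80,200,200,320))
go(.5423,-.3803,.034,1.571-.105)
E
```

```text
t 25.55 pos [0.5104 0.3733 0.1277] yaw 1.826 grip 0.0499 F [ 0.5 -0.3 -1. ]
turn tool y 0.36 tilt fix [ 0.003 -0.     0.001] shift after turn mm [-746.2   93.7 -110.5] shift before turn [-737.4   92.6  159.6]
```

View pics/g3.png

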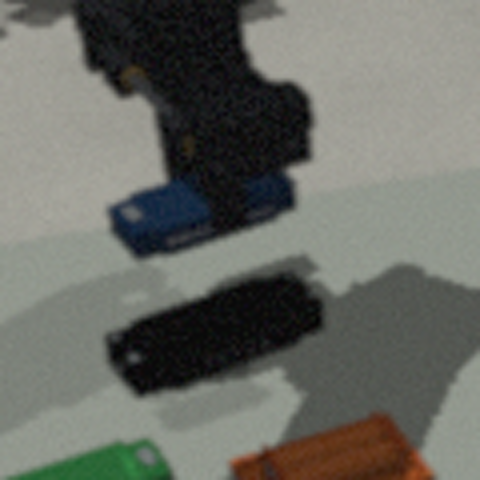

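>>> jog_arm:
  claw: [1,1,1,1,1,1,1,1,1,1]
  delta_pos:
    - [-0.0388,0,0.0084]
    - [-0.0388,0,0.0084]
    - [-0.0388,0,0.0084]
    - [-0.0388,0,0.0084]
    - [-0.0388,0,0.0084]
    - [-0.0388,0,0.0084]
    - [-0.0388,0,0.0084]
    - [-0.0388,0,0.0084]
    - [-0.0388,0,0.0084]
    - [-0.0388,0,0.0084]
  twist:
    - [0,0,0]
    - [0,0,0]
    - [0,0,0]
    - [0,0,0]
    - [0,0,0]
    - [0,0,0]
    - [0,0,0]
    - [0,0,0]
    - [0,0,0]
    - [0,0,0]

```text
clock: 26.55
eef_pos: [0.5257, -0.0254, 0.1255]
ee_rot: [-0.432, -0.559, 0.56, 0.433]
force: [1.0, 0.8, -1.2]
grip_width: 0.0499
```

>>> jog_arm:
  claw: [1,1,1,1,1,1,1,1,1,1]
  delta_pos:
    - [-0.0388,0,0.0084]
    - [-0.0388,0,0.0084]
    - [-0.0388,0,0.0084]
    - [-0.0388,0,0.0084]
    - [-0.0388,0,0.0084]
    - [-0.0388,0,0.0084]
    - [-0.0388,0,0.0084]
    - [-0.0388,0,0.0084]
    - [-0.0388,0,0.0084]
    - [0,0,0]
  twist:
    - [0,0,0]
    - [0,0,0]
    - [0,0,0]
    - [0,0,0]
    - [0,0,0]
    - [0,0,0]
    - [0,0,0]
    - [0,0,0]
    - [0,0,0]
    - [0,0,0]

```text
clock: 27.55
eef_pos: [0.5387, -0.3882, 0.1253]
ee_rot: [-0.435, -0.556, 0.559, 0.434]
force: [0.0, -0.7, -1.6]
grip_width: 0.05
```

>>> jog_arm:
  claw: [1,1,1,1,1,1,1,1,1,1]
  delta_pos:
    - [0,0,0]
    - [0,0,0]
    - [0,0,0]
    - [0,0,0]
    - [0,0.02,0]
    - [0,0.02,0]
    - [0,0.02,0]
    - [0,0,0]
    - [0,0,0]
    - [0,0,0]
  twist:
    - [0,0.09,0]
    - [0,0.09,0]
    - [0,0.09,0]
    - [0,0.09,0]
    - [0,0,0]
    - [0,0,0]
    - [0,0,0]
    - [0,0,0]
    - [0,0,0]
    - [0,0,0]

```text
clock: 28.55
eef_pos: [0.542, -0.3809, 0.0672]
ee_rot: [0.526, 0.473, -0.473, -0.525]
force: [-0.9, 0.2, -0.5]
grip_width: 0.05
```

```bash
python3 -c "
from see import *
go(.5423,-.3803,.034,1.466)"
```

```text
t 28.55 pos [ 0.542  -0.3809  0.0672] yaw 1.466 grip 0.05 F [-0.9  0.2 -0.5]
turn tool y 0.0 tilt fix [ 0.001 -0.    -0.001] shift after turn mm [ 0.7 33.2 -0.3] shift before turn [ 0.7 33.2 -0.2]
```

>>> jog_arm:
  claw: [1,1,1,1,1,1,1,1,1,1]
  delta_pos:
    - [0,0.008,0]
    - [0,0.008,0]
    - [0,0.008,0]
    - [0,0.004,0]
    - [0,0.002,0]
    - [0,0.001,0]
    - [0,0.001,0]
    - [0,0.0005,0]
    - [0,0,0]
    - [0,0,0]
  twist:
    - [0,0,0]
    - [0,0,0]
    - [0,0,0]
    - [0,0,0]
    - [0,0,0]
    - [0,0,0]
    - [0,0,0]
    - [0,0,0]
    - [0,0,0]
    - [0,0,0]

```text
clock: 29.55
eef_pos: [0.5415, -0.3808, 0.0339]
ee_rot: [0.526, 0.473, -0.473, -0.525]
force: [-0.3, 0.5, -1.3]
grip_width: 0.0498
```

>>> jog_arm:
  claw: [1,1,1,1,1,1,1,1,1,1]
  delta_pos:
    - [0,0.0005,0]
    - [0,0,0]
    - [0,0,0]
    - [0,0,0]
    - [0,0,0]
    - [0,0,0]
    - [0,0,0]
    - [0,0,0]
    - [0,0,0]
    - [0,0,0]
  twist:
    - [0,0,0]
    - [0,0,0]
    - [0,0,0]
    - [0,0,0]
    - [0,0,0]
    - [0,0,0]
    - [0,0,0]
    - [0,0,0]
    - [0,0,0]
    - [0,0,0]

```text
clock: 30.55
eef_pos: [0.5416, -0.3809, 0.0338]
ee_rot: [0.526, 0.473, -0.473, -0.525]
force: [-1.5, 1.6, 5.3]
grip_width: 0.0505
```

>>> jog_arm:
  claw: [-0.2,-0.3,-0.45,-0.6,-0.63,-0.63,-0.63,-0.63,-0.63,-0.63]
  delta_pos:
    - [0,0,0]
    - [0,0,0]
    - [0,0,0]
    - [0,0,0]
    - [0,-0.01,0]
    - [0,-0.02,0]
    - [0,-0.03,0]
    - [0,-0.03,0]
    - [0,0,0]
    - [0,0,0]
  twist:
    - [0,0,0]
    - [0,0,0]
    - [0,0,0]
    - [0,0,0]
    - [0,0,0]
    - [0,0,0]
    - [0,0,0]
    - [0,0,0]
    - [0,0,0]
    - [0,0,0]

```text
clock: 31.55
eef_pos: [0.5418, -0.3811, 0.1244]
ee_rot: [0.526, 0.473, -0.473, -0.525]
force: [-0.3, -0.5, 0.4]
grip_width: 0.0716
```

```bash
python3 - <<'E'
from see import *
b=snap("top"); a=snap("side")
c=lambda i,r0,r1,c0,c1:cv2.resize(i["img"][r0:r1,c0:c1,::-1],(390,390),interpolation=cv2.INTER_CUBIC)
cv2.imwrite("pics/p4.png",np.hstack([c(a,350,480,305,435),c(b,210,330,100,220)]))
pile(b,((.014,.036,.026),))
m=masks(b)["black"]; m[:,178:]=0;m[:210]=0;m[330:]=0
rects(b,m,.026)
go(.5107,.373,.031,1.571+.286)
E
```

```text
0.014 med 0.02523518635460331
 rect c=(509.8,376.0) cen=(510.0,376.2) yaw=0.288 140x58 px=(126, 238, 38, 72)
 rect c=(509.8,374.6) cen=(509.6,374.5) yaw=0.288 135x57 px=(127, 240, 37, 68)
t 31.65 pos [ 0.5408 -0.3803  0.1225] yaw 1.466 grip 0.072 F [ 0.6 -1.7  0. ]
turn tool y -0.391 tilt fix [-0.001 -0.     0.001] shift after turn mm [ 731.2   91.5 -183.8] shift before turn [746.   92.2 108.5]
```

View pics/p4.png

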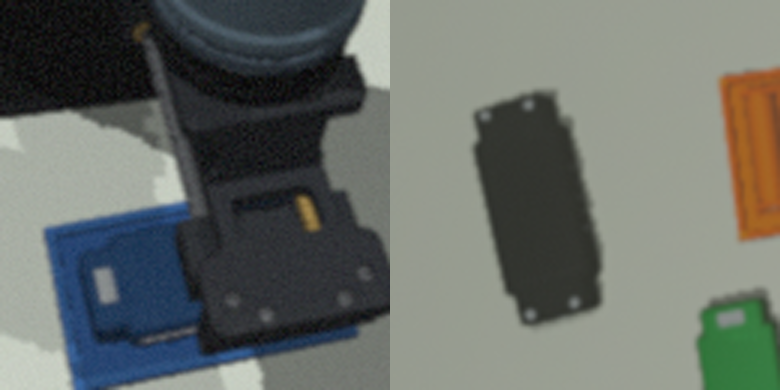

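>>> jog_arm:
  claw: [-0.63,-0.63,-0.63,-0.63,-0.63,-0.63,-0.63,-0.63,-0.63,-0.63]
  delta_pos:
    - [0.0394,0,0.0058]
    - [0.0394,0,0.0058]
    - [0.0394,0,0.0058]
    - [0.0394,0,0.0058]
    - [0.0394,0,0.0058]
    - [0.0394,0,0.0058]
    - [0.0394,0,0.0058]
    - [0.0394,0,0.0058]
    - [0.0394,0,0.0058]
    - [0.0394,0,0.0058]
  twist:
    - [0,0,0]
    - [0,0,0]
    - [0,0,0]
    - [0,0,0]
    - [0,0,0]
    - [0,0,0]
    - [0,0,0]
    - [0,0,0]
    - [0,0,0]
    - [0,0,0]

```text
clock: 32.65
eef_pos: [0.5238, 0.0187, 0.1222]
ee_rot: [-0.525, -0.473, 0.474, 0.526]
force: [1.0, 0.2, -0.0]
grip_width: 0.072
```

>>> jog_arm:
  claw: [-1,-1,-1,-1,-1,-1,-1,-1,-1,-1]
  delta_pos:
    - [0.0394,0,0.0058]
    - [0.0394,0,0.0058]
    - [0.0394,0,0.0058]
    - [0.0394,0,0.0058]
    - [0.0394,0,0.0058]
    - [0.0394,0,0.0058]
    - [0.0394,0,0.0058]
    - [0.0394,0,0.0058]
    - [0.0394,0,0.0058]
    - [0,0,0]
  twist:
    - [0,0,0]
    - [0,0,0]
    - [0,0,0]
    - [0,0,0]
    - [0,0,0]
    - [0,0,0]
    - [0,0,0]
    - [0,0,0]
    - [0,0,0]
    - [0,0,0]

```text
clock: 33.65
eef_pos: [0.5069, 0.3824, 0.1221]
ee_rot: [-0.522, -0.476, 0.475, 0.525]
force: [0.1, 0.3, -0.4]
grip_width: 0.0878
```

>>> jog_arm:
  claw: [-1,-1,-1,-1,-1,-1,-1,-1,-1,-1]
  delta_pos:
    - [0,0,0]
    - [0,0,0]
    - [0,0,0]
    - [0,0,0]
    - [0,0.02,0]
    - [0,0.02,0]
    - [0,0,0]
    - [0,0,0]
    - [0,0,0]
    - [0,0,0]
  twist:
    - [0,-0.098,0]
    - [0,-0.098,0]
    - [0,-0.098,0]
    - [0,-0.098,0]
    - [0,0,0]
    - [0,0,0]
    - [0,0,0]
    - [0,0,0]
    - [0,0,0]
    - [0,0,0]

```text
clock: 34.65
eef_pos: [0.5106, 0.3756, 0.0842]
ee_rot: [0.423, 0.567, -0.566, -0.423]
force: [-0.1, 0.3, -0.8]
grip_width: 0.0883
```

```bash
python3 -c "
from see import *
go(.5098,.3755,.0305,1.859)"
```

```text
t 34.65 pos [0.5106 0.3756 0.0842] yaw 1.858 grip 0.0883 F [-0.1  0.3 -0.8]
turn tool y -0.001 tilt fix [ 0.001 -0.     0.   ] shift after turn mm [ 0.2 53.7  0.8] shift before turn [ 0.2 53.7  0.9]
```

>>> jog_arm:
  claw: [-1,-1,-1,-1,1,1,1,1,1,1]
  delta_pos:
    - [0,0.018,0.001]
    - [0,0.018,0]
    - [0,0.012,0]
    - [0,0.005,0]
    - [0,0,0]
    - [0,0,0]
    - [0,0,0]
    - [0,0,0]
    - [0,0,0]
    - [0,0,0]
  twist:
    - [0,0,0]
    - [0,0,0]
    - [0,0,0]
    - [0,0,0]
    - [0,0,0]
    - [0,0,0]
    - [0,0,0]
    - [0,0,0]
    - [0,0,0]
    - [0,0,0]
  grip_force: 30

```text
clock: 35.65
eef_pos: [0.5094, 0.3756, 0.0309]
ee_rot: [0.423, 0.567, -0.566, -0.423]
force: [-1.1, 0.7, 4.4]
grip_width: 0.0555
```

>>> jog_arm:
  claw: [1,1,1,1,1,1,1,1,1,1]
  delta_pos:
    - [0,0,0]
    - [0,0,0]
    - [0,0,0]
    - [0,-0.003,0]
    - [0,-0.007,0]
    - [0,-0.015,0]
    - [0,-0.025,0]
    - [0,-0.025,0]
    - [0,-0.015,0]
    - [0,0,0]
  twist:
    - [0,0,0]
    - [0,0,0]
    - [0,0,0]
    - [0,0,0]
    - [0,0,0]
    - [0,0,0]
    - [0,0,0]
    - [0,0,0]
    - [0,0,0]
    - [0,0,0]

```text
clock: 36.65
eef_pos: [0.5105, 0.3758, 0.1231]
ee_rot: [0.424, 0.568, -0.565, -0.423]
force: [-0.5, 0.0, -1.7]
grip_width: 0.0557
```

```bash
python3 - <<'E'
from see import *
a=snap("side")
c=lambda i,r0,r1,c0,c1:cv2.resize(i["img"][r0:r1,c0:c1,::-1],(480,480),interpolation=cv2.INTER_CUBIC)
cv2.imwrite("pics/g4.png",c(a,80,200,200,320))
go(.5334,-.2325,.034,1.571-.158)
E
```

```text
t 36.7 pos [0.5097 0.3752 0.1213] yaw 1.858 grip 0.0559 F [ 1.3 -0.1 -2.5]
turn tool y 0.445 tilt fix [0.002 0.    0.001] shift after turn mm [-596.4   87.3 -118.9] shift before turn [-589.6   86.6  149.5]
```

View pics/g4.png

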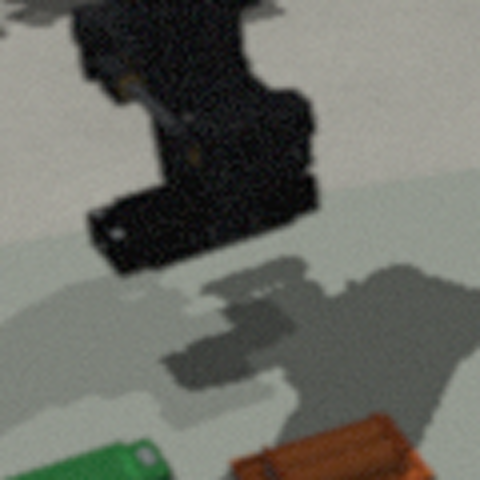

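>>> jog_arm:
  claw: [1,1,1,1,1,1,1,1,1,1]
  delta_pos:
    - [-0.0393,0,0.01]
    - [-0.0393,0,0.01]
    - [-0.0393,0,0.01]
    - [-0.0393,0,0.01]
    - [-0.0393,0,0.01]
    - [-0.0393,0,0.01]
    - [-0.0393,0,0.01]
    - [-0.0393,0,0.01]
    - [-0.0393,0,0.01]
    - [-0.0393,0,0.01]
  twist:
    - [0,0,0]
    - [0,0,0]
    - [0,0,0]
    - [0,0,0]
    - [0,0,0]
    - [0,0,0]
    - [0,0,0]
    - [0,0,0]
    - [0,0,0]
    - [0,0,0]

```text
clock: 37.7
eef_pos: [0.5235, -0.0319, 0.1191]
ee_rot: [-0.423, -0.566, 0.567, 0.424]
force: [1.2, -1.1, -1.9]
grip_width: 0.0555
```

>>> jog_arm:
  claw: [1,1,1,1,1,1,1,1,1,1]
  delta_pos:
    - [-0.0393,0,0.01]
    - [-0.0393,0,0.01]
    - [-0.0393,0,0.01]
    - [-0.0393,0,0.01]
    - [-0.0393,0,0.01]
    - [0,0,0]
    - [0,0,0]
    - [0,0,0]
    - [0,0,0]
    - [0,0,0]
  twist:
    - [0,0,0]
    - [0,0,0]
    - [0,0,0]
    - [0,0,0]
    - [0,0,0]
    - [0,0.111,0]
    - [0,0.111,0]
    - [0,0.111,0]
    - [0,0.112,0]
    - [0,0,0]

```text
clock: 38.7
eef_pos: [0.5314, -0.2325, 0.1189]
ee_rot: [-0.537, -0.458, 0.459, 0.539]
force: [0.0, -0.8, -0.4]
grip_width: 0.0558
```

```bash
python3 -c "
from see import *
go(.5334,-.2325,.034,1.413)"
```

```text
t 38.7 pos [ 0.5314 -0.2325  0.1189] yaw 1.412 grip 0.0558 F [ 0.  -0.8 -0.4]
turn tool y -0.001 tilt fix [-0.002 -0.     0.   ] shift after turn mm [ 0.3 84.9 -2. ] shift before turn [ 0.3 84.9 -2.2]
```

>>> jog_arm:
  claw: [1,1,1,1,1,1,1,1,1,1]
  delta_pos:
    - [0,0.02,-0.001]
    - [0,0.02,0]
    - [0,0.02,0]
    - [0,0.01,0]
    - [0,0.005,0]
    - [0,0.004,0]
    - [0,0,0]
    - [0,0,0]
    - [0,0,0]
    - [0,0,0]
  twist:
    - [0,0,0]
    - [0,0,0]
    - [0,0,0]
    - [0,0,0]
    - [0,0,0]
    - [0,0,0]
    - [0,0,0]
    - [0,0,0]
    - [0,0,0]
    - [0,0,0]

```text
clock: 39.7
eef_pos: [0.5336, -0.2332, 0.0417]
ee_rot: [0.538, 0.459, -0.459, -0.538]
force: [-0.6, -0.1, -0.5]
grip_width: 0.056
```

>>> jog_arm:
  claw: [1,1,1,1,1,1,1,1,1,1]
  delta_pos:
    - [0,0.002,0]
    - [0,0.001,0]
    - [0,0.001,0]
    - [0,0.0005,0]
    - [0,0,0]
    - [0,0,0]
    - [0,0,0]
    - [0,0,0]
    - [0,0,0]
    - [0,0,0]
  twist:
    - [0,0,0]
    - [0,0,0]
    - [0,0,0]
    - [0,0,0]
    - [0,0,0]
    - [0,0,0]
    - [0,0,0]
    - [0,0,0]
    - [0,0,0]
    - [0,0,0]

```text
clock: 40.7
eef_pos: [0.5333, -0.2331, 0.0368]
ee_rot: [0.538, 0.459, -0.459, -0.538]
force: [-0.3, 0.0, -1.9]
grip_width: 0.0558
```

>>> jog_arm:
  claw: [1,1,1,1,1,1,1,1,1,1]
  delta_pos:
    - [0,0.001,0]
    - [0,0.001,0]
    - [0,0.0005,0]
    - [0,0.0005,0]
    - [0,0,0]
    - [0,0,0]
    - [0,0,0]
    - [0,0,0]
    - [0,0,0]
    - [0,0,0]
  twist:
    - [0,0,0]
    - [0,0,0]
    - [0,0,0]
    - [0,0,0]
    - [0,0,0]
    - [0,0,0]
    - [0,0,0]
    - [0,0,0]
    - [0,0,0]
    - [0,0,0]

```text
clock: 41.7
eef_pos: [0.5332, -0.233, 0.0338]
ee_rot: [-0.538, -0.459, 0.459, 0.538]
force: [-2.7, 0.4, 4.8]
grip_width: 0.056
```

>>> jog_arm:
  claw: [1,1,1,1,1,1,1,1,1,1]
  delta_pos:
    - [0,0.0005,0]
    - [0,0,0]
    - [0,0,0]
    - [0,0,0]
    - [0,0,0]
    - [0,0,0]
    - [0,0,0]
    - [0,0,0]
    - [0,0,0]
    - [0,0,0]
  twist:
    - [0,0,0]
    - [0,0,0]
    - [0,0,0]
    - [0,0,0]
    - [0,0,0]
    - [0,0,0]
    - [0,0,0]
    - [0,0,0]
    - [0,0,0]
    - [0,0,0]

```text
clock: 42.7
eef_pos: [0.5332, -0.233, 0.0338]
ee_rot: [-0.538, -0.459, 0.459, 0.538]
force: [-4.6, 0.8, 10.4]
grip_width: 0.0554
```

>>> jog_arm:
  claw: [-0.35,-0.45,-0.6,-0.7,-0.73,-0.73,-0.73,-0.73,-0.73,-0.73]
  delta_pos:
    - [0,0,0]
    - [0,0,0]
    - [0,0,0]
    - [0,0,0]
    - [0,-0.01,0]
    - [0,-0.02,0]
    - [0,-0.03,0]
    - [0,-0.04,0]
    - [0,-0.04,0]
    - [0,-0.02,0]
  twist:
    - [0,0,0]
    - [0,0,0]
    - [0,0,0]
    - [0,0,0]
    - [0,0,0]
    - [0,0,0]
    - [0,0,0]
    - [0,0,0]
    - [0,0,0]
    - [0,0,0]

```text
clock: 43.7
eef_pos: [0.5347, -0.2337, 0.1976]
ee_rot: [0.54, 0.46, -0.458, -0.536]
force: [0.8, -0.9, 0.1]
grip_width: 0.0766
```

>>> jog_arm:
  claw: [-0.73,-0.73,-0.73,-0.73,-0.73,-0.73,-0.73,-0.73,-0.73,-0.73]
  delta_pos:
    - [0.04,0,0]
    - [0.04,0,0]
    - [0.04,0,0]
    - [0.04,0,0]
    - [0.04,0,0]
    - [0.04,0,0]
    - [0.04,0,0]
    - [0.04,0,0]
    - [0.04,0,0]
    - [0.04,0,0]
  twist:
    - [0,0,0]
    - [0,0,0]
    - [0,0,0]
    - [0,0,0]
    - [0,0,0]
    - [0,0,0]
    - [0,0,0]
    - [0,0,0]
    - [0,0,0]
    - [0,0,0]

```text
clock: 44.7
eef_pos: [0.5962, 0.1635, 0.1941]
ee_rot: [0.538, 0.459, -0.459, -0.538]
force: [0.3, -0.4, 0.2]
grip_width: 0.0762
```

>>> jog_arm:
  claw: [-0.73,-0.73,-0.73,-0.73,-0.73,-0.73,-0.73,-0.73,-0.73,-0.73]
  delta_pos:
    - [0.04,0,0.01]
    - [0.04,0,0.01]
    - [0.04,0,0.01]
    - [0.04,0,0.01]
    - [0.04,0,0.01]
    - [0.04,0,0.01]
    - [0.04,0,0.01]
    - [0.04,0,0.01]
    - [0,0,0]
    - [0,0,0]
  twist:
    - [0,0,0]
    - [0,0,0]
    - [0,0,0]
    - [0,0,0]
    - [0,0,0]
    - [0,0,0]
    - [0,0,0]
    - [0,0,0]
    - [0,0,0]
    - [0,0,0]

```text
clock: 45.7
eef_pos: [0.5666, 0.4914, 0.1933]
ee_rot: [0.537, 0.46, -0.46, -0.537]
force: [1.2, -0.1, -0.0]
grip_width: 0.0765
```

```bash
python3 - <<'E'
from see import *
b=snap("top","topE"); a=snap("side","sideE")
cv2.imwrite("pics/e.png",cv2.resize(b["img"][100:340,170:570,::-1],(800,480),interpolation=cv2.INTER_CUBIC))
P=cloud(b)
for n,(x,y,yaw,t) in dict(grey=(521.3,-81.8,-.034,.023),orange=(550.4,227.6,.177,.023),blue=(542.4,-380.3,-.105,.025),black=(533.4,-232.4,-.158,.029)).items():
    m=(np.hypot(P[...,0]*1e3-x,P[...,1]*1e3-y)<95)&(P[...,2]>.012)&(P[...,2]<.05)
    print(n,"height",np.percentile(P[...,2][m],[10,50,90]).round(4) if m.any() else None); rects(b,m,t)
old=dict(np.load("top0.npz"))
d=np.abs(b["img"].astype(int)-old["img"].astype(int)).sum(2)
print("bin,trimmer diff",d[222:280,278:320].mean(),d[122:200,295:325].mean())
for s in(old,b):
  P=cloud(s)
  for z,(r0,r1,c0,c1) in((.032,(215,290,270,325)),(.03,(115,205,290,332))):
    m=np.zeros((480,640),bool); m[r0:r1,c0:c1]=(P[...,2]>.012)[r0:r1,c0:c1]; rects(s,m,z)
E
```

```text
grey height [0.0164 0.0218 0.0246]
 rect c=(522.5,-80.7) cen=(521.6,-81.6) yaw=0.007 45x36 px=(361, 261, 19, 23)
orange height [0.0163 0.0208 0.0237]
 rect c=(552.4,225.6) cen=(552.7,225.1) yaw=0.167 77x41 px=(208, 235, 25, 39)
blue height [0.0213 0.0246 0.0268]
 rect c=(540.9,-377.9) cen=(540.8,-378.2) yaw=-0.084 112x53 px=(503, 238, 28, 57)
black height [0.0255 0.0285 0.0308]
 rect c=(534.1,-231.1) cen=(534.2,-231.2) yaw=-0.163 140x59 px=(427, 233, 36, 71)
bin,trimmer diff 3.577175697865353 3.373076923076923
 rect c=(563.5,66.3) cen=(562.7,66.4) yaw=-0.093 92x60 px=(281, 227, 35, 48)
 rect c=(752.6,46.6) cen=(754.5,46.8) yaw=-0.038 140x41 px=(299, 127, 23, 66)
 rect c=(563.6,66.2) cen=(562.6,66.4) yaw=-0.093 93x60 px=(281, 227, 35, 48)
 rect c=(752.7,46.8) cen=(754.5,46.8) yaw=-0.043 140x41 px=(299, 127, 23, 66)
```

View pics/e.png

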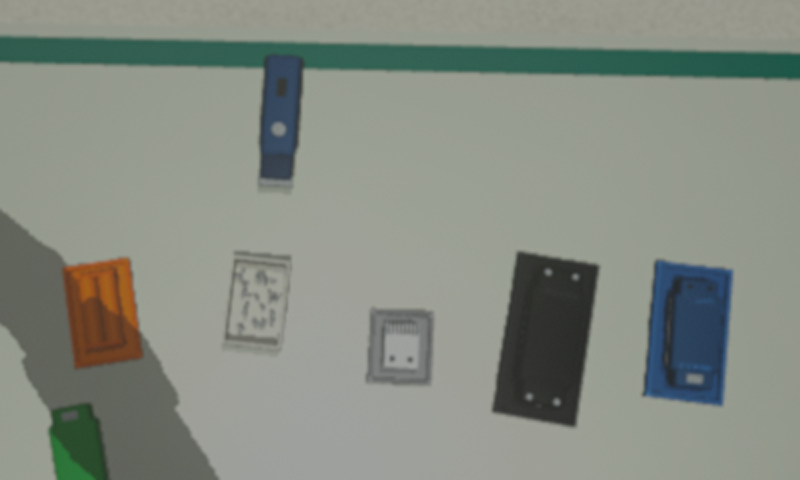

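View pics/sideE.png

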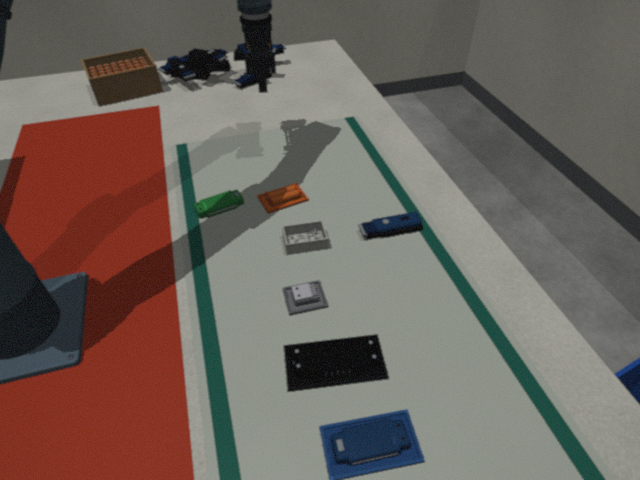

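All four parts lie centred in their nests (blade at about (401,345), battery (103,312), shell (546,338) and cover (692,332) in the crop). The bin and trimmer are unmoved.

```bash
python3 -c "
from bench import robot
print(robot.hand_in())"
```

```text
the job is handed in; nothing more can be done
None
```

I took the pile apart from the top down and laid each part in the nest of its own colour: blade head, battery pack, front cover, then rear shell. Each part was lowered until the wrist felt the floor (about 5 to 10 N), then released. I handed the job in at about 46 s of the 141 s allowed, with the gripper open and the arm clear of everything.

**Position:** the final top view puts each part within about 3 mm of its nest centre and within 0.05 rad of its length. There is about 10 mm of clearance to the rim on every side.

**Lying flat:** the median top heights were 22, 21, 25 and 28 mm. The expected values are 23, 23, 25 and 29 mm, which agrees within the roughly 2 mm depth error.

**Bystanders:** the screw bin and the finished trimmer measure within 0.2 mm of where they started.

No final check failed. Once, partway through, the arm blocked the top view of the pile, so I picked up the front cover from an earlier measurement, and it came up cleanly.

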